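# Slide the synth module home into the groovebox socket

## Robot

A 6-joint arm with a two-finger parallel gripper is mounted at the origin on the work surface. World frame = base frame: x ahead of the robot, y to its left, z up, the work surface at z = 0. Lengths are in m, angles in rad, forces in N, time in s.
With the tool pointing down it reaches from about 0.375 to 0.975 m from the base axis. Payload 3.8 kg.
Tool frame: the origin (TCP) lies where the fingers leave the gripper's body, on its centre line; the fingertips stand 73 mm ahead of it and the grasp point (between the pads) lies 54 mm ahead of it (nose_length is the distance from the TCP to the fingertips, in m); z points along the fingers, y is the line along which they close (so a half turn about z gives the same grasp; the last joint's range is limited). The gripper opens to 85 mm and grips with 20 to 120 N. Pads are 22 mm wide; open, the fingers measure 114 mm over their backs; the gripper's body (76 mm by 85 mm) begins 54 mm behind the grasp point. The pads swing forward as they close: fully open they stand 13 mm farther back than shut.
Start: joints at [1.095, 0.264, 1.604, -0, 1.274, -0.037], TCP at [0.287, 0.611, 0.304] pointing down, gripper open.
Joint ranges: [-2.63, 2.63], [-0.94, 2.18], [0.31, 2.57], [-1.31, 4.45], [0, 2.66], [-2.55, 2.55]. Speed limits (rad/s): [2.57, 2.57, 3.14, 3.14, 3.14, 3.14].

## Interface

Orientations are given as a rotation vector (axis times angle).
In Python, from workcell import read_state, read_camera, calibration, finish_job, look_for, cut_out, tip_of, nose_length gives the robot as it stands.
- The arm moves only by the tool step_arm, never from a script. Its argument "targets" is a list of rows, each a list of 3 entries, a list of its own where there are three numbers: the turn, a rotation vector about the tool's x, y, z in rad, then the shift along the tool's x, y, z in mm, then the finger opening in mm, from 0 to 85.4. In form: [[[ax, ay, az], [x, y, z], grip], ...]. A call has 1 to 5 rows; each row shifts and turns the commanded pose from where the row before left it, along the tool's axes as they then stand; what a row does not reach is not made up. A row lasts 1/12 s, in which the tool goes at most 41.7 mm and 7.16 degrees, less where a joint would pass 70% of its speed; a pose out of reach is approached as far as the arm can. A call with a gripper value outside its range is refused whole. The fingers move at their own pace and stop on an object; "grip_force" is the grip in N (left out, the last holds). Time passes only in rows, so rows that do not move let the fingers close. It gives the time, the measured TCP pose, the force, the opening and the grip force at its end, in the units of the state.
- read_state(): the state, without advancing time (a new reading comes with each control period).
- read_camera(name): name is "scene" or "side" or "wrist"; returns the picture (400x640x3 uint8, red, green, blue); there is no depth.
- calibration(name): a dict with "camera_matrix" (3x3 intrinsics, pixels), "R" (3x3) and "t" (3): a world point X has camera coordinates R X + t. Camera axes: x right, y down, z forward; pixel columns grow to the right and rows downward; lengths in m; the calibration is good to about 2 mm. The wrist camera is an equidistant fisheye: a pixel r from the principal point sees the ray r / f radians off the axis. A picture is of the moment at which its call begins: read the wrist's pose just before it. calibration takes no time and is no camera call; for the wrist camera it gives the pose at the moment of the call.
- finish_job(): hands the job in; it is judged then, once.
Trained networks look in the newest picture that a camera, given by its name, has taken for a name from the list of things; names that differ only in an ending like _2 or _b are one class to them, and where a whole thing is asked for, a point or a joint stands for the part that bears it (a point fixed in the world has none). Each returns a list of dicts, best first, with "score" (0 to 1); they miss things now and then, are a little off and sometimes report something else, mostly with a low value. They report only what shows in the picture. A call takes as long as a camera call. They do not tell look-alikes from the thing itself.
- look_for(camera, query): "extent" ([left, top, right, bottom] in pixels, round what is visible of it).
- cut_out(camera, query): "region" (400x640 bool, what is visible of it) and "extent" ([left, top, right, bottom] in pixels, round what is visible of it).
- tip_of(camera, query): "at" ([row, column] in pixels: a listed point, or the origin of a listed thing).
The state is a dict: "time": time; "q": joint angles; "joint_vel": joint speeds; "joint_torque": joint torques, N m; "tool_pos": TCP position; "tcp_rot": TCP orientation; "wrist_force": force on the tool from outside, world axes, zero at the start; "torque": the same for the moment, N m; "width": opening from 0.0 (shut) to 1.0 (fully open); "grip_force": force on a finger pad.
Only numpy, scipy, OpenCV 4.12 (cv2) and the standard library are available. Lean on these libraries where they do the work, as an engineer would, in place of code of your own. Each camera call takes 0.05 s, during which the arm holds its last target. There are 200 camera calls.

## Task

Pick up the white synth module by its red handle, set it flat on the wide entry end of the groovebox's lane, and slide it along the lane, staying down on the deck and never lifted over the narrow part, until it drops into the socket pocket. Work gently, do not shove or press hard. Leave the module fully home and level in the pocket, released, with the mug, screwdriver, adapter and jar left where they are.

Things in the scene. Friction and masses are not known exactly. Their poses are not given: they have to be found in the camera images.
- module_center (a point): Loose white synth module, about 0.25 kg: flat body 65 (x) x 90 (y) x 16 mm high, small black corner knobs, and a solid red handle 40 (x) x 12 (y) mm in the middle of its top, from 16 to 50 mm above the underside; pinch it along y. Point: 25 mm above the underside, on the centre line; z up. Starts flat on the table. Fits either way round, length along the lane.
- console: Blue, silver and black groovebox fixed to the table, 198 (x) x 500 (y) x 60 mm high. Origin: centre of its underside, at table level. A lane runs along its y at x = 0 between end blocks at y = -172 and +172 mm (tops 60 mm up). Lane floor: a smooth silver deck 45 mm up, between blue rails 52 mm high. Low knobs and keys on the rails, up to 64 mm high.
- lane_entry (a point): Middle of the lane's wide entry end, on the deck (console y = -112 mm). Axes as the console's. The lane is 81 mm wide from console y = -172 to -63 mm, tapers to 70 mm at about -28 mm, and stays 70 mm wide from there to the far (+y) end. Slide towards +y.
- lane_pocket (a point): Mean place of the pocket (console y = +55 mm), at deck height. The true pocket, adjustable, not measured, is centred anywhere within 35 mm of this along y. It is black-floored, 94 mm long, 5 mm deep, as wide as the lane. A module pushed along bearing on the deck dips nose first, then lies level 5 mm lower; the far wall then stops it: the push rises well above the 1 to 3 N of sliding.
- mug: Blue mug, 80 mm wide, 90 mm high, standing; origin at the centre of its underside. To be left alone.
- screwdriver: Screwdriver lying on the table, origin under its middle. To be left alone.
- adapter: Black power adapter box, 85 x 50 x 35 mm, origin at the centre of its underside. To be left alone.
- jar: Small jar with a yellow cap, 56 mm wide, 70 mm high, origin at the centre of its underside. To be left alone.
Mind the look-alikes: they are no part of the job. Of the things shaped like the part that bears module_center, the white one is meant.

How it is judged:
On the way:
1. the module lies flat on the deck at the lane's entry end (y of module_center in the frame of console between -0.15 and -0.05 m and x of module_center in the frame of console between -0.02 and 0.02 m and z of module_center in the frame of console between 0.066 and 0.0735 m and contact force between module and console above 0.3 N and angle between module_center's own z axis and vertical below 0.05 rad), for 0.2 s.
At the end, for the whole second after the job is handed in: The module lies at rest in the pocket, its underside 5 mm below the deck (within 2 mm), level within 0.025 rad, in the lane, and released (z of module_center in the frame of console between 0.062 and 0.067 m and y of module_center in the frame of console between 0.01 and 0.1 m and x of module_center in the frame of console between -0.008 and 0.008 m and angle between module_center's own z axis and vertical below 0.025 rad and linear speed of module below 0.01 m/s and contact force between module and the fingers below 0.1 N); the robot touches nothing.
It fails at once if the module is lifted more than 10 mm off the deck over the lane's narrow part (y of module_center in the frame of console between -0.03 and 0.25 m and x of module_center in the frame of console between -0.09 and 0.09 m and z of module_center in the frame of console above 0.08 m).
It fails at once if the module is pressed or shoved on the console with more than 30 N (contact force between module and console above 30 N).
It fails at once if the gripper presses on the console with more than 30 N (contact force between the fingers and console above 30 N).
It fails at once if a bystander is moved more than 30 mm (distance of any of mug, screwdriver, adapter, jar from where it was at the start of the episode above 0.03 m).
It also fails if it takes over 72 s, if anything falls off the work surface, if the arm or the gripper's body presses on something with over 40 N, if the wrist force passes 120 N, or if a joint passes its speed limit or range.

## Working session

There is one attempt and no reset: what is moved stays moved. The work goes in short steps, Python scripts to look and compute and a tool call to move; the robot and the scene stay as the last step left them, time stands still between calls to the robot, and variables do not carry over. Pictures are saved under pics/ and viewed, at most 11 in all, crops included, and the job is handed in when it is done.

Besides the shell and the picture viewer there is one more tool, called as name(argument=value, ...) on one line, values as JSON. step_arm: Moves the arm, as the interface text tells. Its arguments: {"type":"object","properties":{"targets":{"type":"array","items":{"type":"array"}},"grip_force":{"type":"number"}},"required":["targets"]}

```bash
mkdir -p pics; ls; cat > h.py <<'E'
import numpy as np, cv2
from workcell import *
def ray(cam,rc,c=None):
    c=c or calibration(cam); K=np.array(c["camera_matrix"]);R=np.array(c["R"]);t=np.array(c["t"])
    x=(rc[1]-K[0,2])/K[0,0]; y=(rc[0]-K[1,2])/K[1,1]
    if cam=="wrist":
        r=np.hypot(x,y); s=np.sin(r)/r if r>1e-9 else 1; d=np.array([x*s,y*s,np.cos(r)])
    else: d=np.array([x,y,1.])
    return -R.T@t, R.T@d
def onz(cam,rc,z,c=None):
    o,d=ray(cam,rc,c); return o+d*(z-o[2])/d[2]
def proj(cam,X,c=None):
    c=c or calibration(cam); K=np.array(c["camera_matrix"]);p=np.array(c["R"])@X+np.array(c["t"])
    if cam=="wrist":
        n=np.hypot(p[0],p[1]); th=np.arctan2(n,p[2]); p=np.array([p[0]/n*th,p[1]/n*th,1])
    p=K@(p/p[2]); return p[:2]
def save(cam,name):
    im=read_camera(cam); cv2.imwrite("pics/"+name,im[:,:,::-1]); return im
E
python3 - <<'E'
from h import *
print({k:np.round(v,3) for k,v in read_state().items()})
save("scene","s1.png");save("side","d1.png");save("wrist","w1.png")
for cam in("scene","side","wrist"):
  for q,z in(("module_center",.025),("console",0),("lane_entry",.045),("lane_pocket",.045),("mug",0),("screwdriver",0),("adapter",0),("jar",0)):
    for d in tip_of(cam,q)[:3]: print(cam,q,np.round(d["at"]),round(d["score"],2),onz(cam,d["at"],z).round(3))
E
```

```text
pics
{'time': np.float64(0.0), 'q': array([ 1.095,  0.265,  1.605,  0.   ,  1.274, -0.037]), 'joint_vel': array([ 0.   , -0.001, -0.001,  0.001, -0.001,  0.001]), 'joint_torque': array([ 2.0000e-03, -5.1510e+01, -3.6732e+01,  0.0000e+00,  1.3000e-02,
        0.0000e+00]), 'tool_pos': array([0.287, 0.611, 0.303]), 'tcp_rot': array([-0.684, -3.066,  0.004]), 'wrist_force': array([-0.287,  0.18 , -0.645]), 'torque': array([-0.   , -0.013,  0.052]), 'grip_force': np.float64(0.0), 'width': np.float64(1.001)}
scene module_center [273. 152.] 0.79 [ 0.413 -0.531  0.025]
scene module_center [191. 178.] 0.58 [ 0.278 -0.381  0.025]
scene console [158. 429.] 0.91 [0.592 0.134 0.   ]
scene lane_entry [177. 394.] 0.81 [0.59  0.001 0.045]
scene lane_pocket [137. 450.] 0.84 [0.601 0.188 0.045]
scene mug [289. 367.] 0.87 [ 0.729 -0.219  0.   ]
scene screwdriver [260. 215.] 0.87 [ 0.464 -0.417  0.   ]
scene screwdriver [136. 450.] 0.22 [0.582 0.227 0.   ]
scene adapter [316. 274.] 0.88 [ 0.644 -0.398  0.   ]
scene adapter [188. 246.] 0.33 [ 0.361 -0.253  0.   ]
scene adapter [159. 430.] 0.17 [0.596 0.
[... 453 characters left out ...]
side mug [194. 391.] 0.89 [ 0.726 -0.222  0.   ]
side screwdriver [290. 363.] 0.75 [ 0.464 -0.411  0.   ]
side adapter [251. 413.] 0.55 [ 0.643 -0.4    0.   ]
side jar [266. 295.] 0.85 [ 0.369 -0.254  0.   ]
side jar [124. 278.] 0.59 [0.627 0.218 0.   ]
wrist module_center [378.  60.] 0.83 [ 0.481 -0.276  0.025]
wrist module_center [332.  50.] 0.58 [ 0.344 -0.108  0.025]
wrist module_center [363.  18.] 0.55 [ 0.404 -0.514  0.025]
wrist console [393. 179.] 0.78 [0.593 0.123 0.   ]
wrist screwdriver [395. 178.] 0.5 [0.599 0.114 0.   ]
wrist screwdriver [370.  45.] 0.46 [ 0.463 -0.404  0.   ]
wrist adapter [338.  35.] 0.53 [ 0.354 -0.28   0.   ]
wrist jar [338.  37.] 0.58 [ 0.357 -0.268  0.   ]
```

View pics/s1.png

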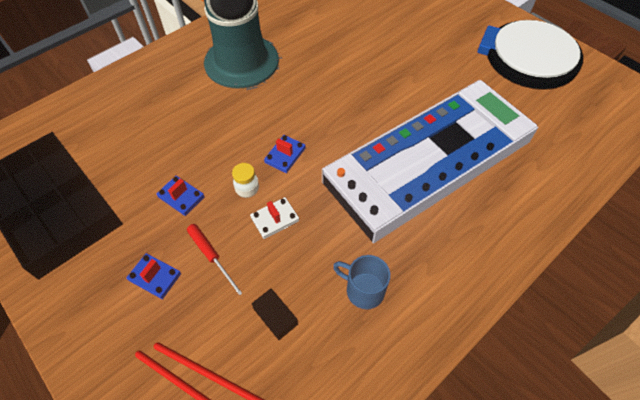

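View pics/d1.png

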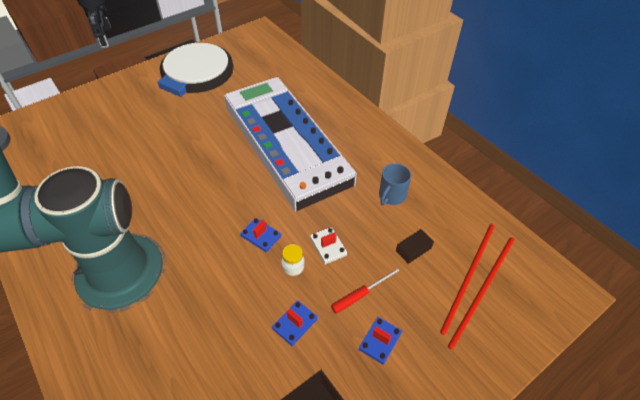

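The white module is at scene (col 275, row 215) and side (328, 243). The three blue ones are look-alikes. The console's wide entry end is the one nearest the module, with the orange knob, and the black pocket shows at scene (452, 138). Next I'll work out both yaws.

```bash
cat >> h.py <<'E'
from scipy.spatial.transform import Rotation as Ro
def plan(p,yaw=None):
    """tool shift (mm) and turn about tool z needed to bring TCP to p, tool y axis to world heading yaw"""
    s=read_state(); R=Ro.from_rotvec(s["tcp_rot"]).as_matrix()
    print("pos",np.round(s["tool_pos"],4),"F",np.round(s["wrist_force"],1),"t",round(float(s["time"]),2),"q6",round(float(s["q"][5]),2))
    print("Rtool",R.round(3).tolist())
    print("shift mm (tool axes before turn)",(R.T@(np.array(p)-s["tool_pos"])*1000).round(1))
    if yaw is not None:
        h=np.arctan2(R[1,1],R[0,1]); a=(yaw-h+np.pi/2)%np.pi-np.pi/2
        print("tool-y heading",round(h,3),"turn about tool z",round(-a,3))
E
python3 - <<'E'
from h import *
for cam in("scene","side"):
  im=read_camera(cam).astype(int)
  for d in cut_out(cam,"module_center"):
    m=d["region"]; px=im[m]; w=(px.min(1)>150).mean()
    if w>.3:
      rc=np.argwhere(m&(im.min(2)>140)); P=np.array([onz(cam,x,.016)[:2] for x in rc]).astype(np.float32)
      print(cam,d["score"],"white",w,cv2.minAreaRect(P*1000))
      red=np.argwhere(m&(im[:,:,0]>120)&(im[:,:,1]<80)); print("red mid",onz(cam,red.mean(0),.033))
  for d in cut_out(cam,"console")[:1]:
      rc=np.argwhere(d["region"]);P=np.array([onz(cam,x,.06)[:2] for x in rc]).astype(np.float32)
      print(cam,"console",cv2.minAreaRect(P*1000))
plan([.48,-.25,.25])
E
```

```text
scene 0.72 white 0.6976102941176471 ((475.8702697753906, -258.1041259765625), (90.4343032836914, 69.6540756225586), 80.70824432373047)
red mid [ 0.47168355 -0.25693967  0.033     ]Traceback (most recent call last):
  File "<stdin>", line 11, in <module>
  File "h.py", line 11, in onz
    o,d=ray(cam,rc,c); return o+d*(z-o[2])/d[2]
        ~~~^^^^^^^^^^
  File "h.py", line 4, in ray
    c=c or calibration(cam); K=np.array(c["camera_matrix"]);R=np.array(c["R"]);t=np.array(c["t"])
           ~~~~~~~~~~~^^^^^
ValueError: time passes only in moves, steps and waits
```

```bash
python3 - <<'E'
from h import *
for cam in("scene","side"):
  c=calibration(cam)
  im=read_camera(cam).astype(int)
  for d in cut_out(cam,"module_center"):
    m=d["region"]; px=im[m]; w=(px.min(1)>150).mean()
    if w>.3:
      rc=np.argwhere(m&(im.min(2)>140)); P=np.array([onz(cam,x,.016,c)[:2] for x in rc]).astype(np.float32)
      print(cam,d["score"],"white",w,cv2.minAreaRect(P*1000))
  for d in cut_out(cam,"console")[:1]:
      rc=np.argwhere(d["region"]);P=np.array([onz(cam,x,.06,c)[:2] for x in rc]).astype(np.float32)
      print(cam,"console",cv2.minAreaRect(P*1000))
plan([.47,-.22,.26],1.4)
E
```

```text
scene 0.72 white 0.6915077989601387 ((475.2267761230469, -258.44403076171875), (90.87425994873047, 72.19834899902344), 78.30500030517578)
scene console ((607.950927734375, 111.96084594726562), (525.6492309570312, 219.22129821777344), 82.73152160644531)
side 0.97 white 0.6345381526104418 ((469.99639892578125, -259.18402099609375), (93.53511047363281, 64.76995086669922), 79.26533508300781)
side console ((587.2926025390625, 107.56556701660156), (546.5584716796875, 220.7756805419922), 82.60039520263672)
pos [0.2868 0.611  0.3038] F [-0.2 -0.2  0.4] t 1.8 q6 -0.04
Rtool [[-0.905, 0.425, -0.0], [0.425, 0.905, -0.0], [0.0, -0.0, -1.0]]
shift mm (tool axes before turn) [-518.9 -674.5   43.9]
tool-y heading 1.132 turn about tool z -0.268
```

step_arm(targets=[[[0,0,0],[-21,-27,1.8],85],[[0,0,0],[-21,-27,1.8],85],[[0,0,0],[-21,-27,1.8],85],[[0,0,0],[-21,-27,1.8],85],[[0,0,0],[-21,-27,1.8],85]])

```text
time: 2.22
tool_pos: [0.3245, 0.4428, 0.2948]
tcp_rot: [0.683, 3.066, 0.0]
wrist_force: [0.0, -0.6, 0.5]
width: 0.992
grip_force: 0.0
```

step_arm(targets=[[[0,0,0],[-21,-27,1.8],85],[[0,0,0],[-21,-27,1.8],85],[[0,0,0],[-21,-27,1.8],85],[[0,0,0],[-21,-27,1.8],85],[[0,0,0],[-21,-27,1.8],85]])

```text
time: 2.63
tool_pos: [0.3622, 0.2759, 0.2861]
tcp_rot: [0.683, 3.066, 0.001]
wrist_force: [0.5, -0.0, 0.1]
width: 0.997
grip_force: 0.0
```

step_arm(targets=[[[0,0,0],[-21,-27,1.8],85],[[0,0,0],[-21,-27,1.8],85],[[0,0,0],[-21,-27,1.8],85],[[0,0,0],[-21,-27,1.8],85],[[0,0,0],[-21,-27,1.8],85]])

```text
time: 3.05
tool_pos: [0.3999, 0.109, 0.2772]
tcp_rot: [0.683, 3.065, 0.001]
wrist_force: [1.2, -0.3, -1.1]
width: 1.0
grip_force: 0.0
```

step_arm(targets=[[[0,0,0],[-21,-27,1.8],85],[[0,0,0],[-21,-27,1.8],85],[[0,0,0],[-21,-27,1.8],85],[[0,0,0],[-21,-27,1.8],85],[[0,0,0],[-21,-27,1.8],85]])

```text
time: 3.47
tool_pos: [0.4376, -0.058, 0.2682]
tcp_rot: [0.684, 3.065, 0.0]
wrist_force: [0.0, 1.3, -0.1]
width: 0.994
grip_force: 0.0
```

step_arm(targets=[[[0,0,0],[-21,-27,1.8],85],[[0,0,0],[-21,-27,1.8],85],[[0,0,-0.09],[-21,-27,1.8],85],[[0,0,-0.09],[-21,-27,1.8],85],[[0,0,-0.09],[-21,-27,1.8],85]])

```text
time: 3.88
tool_pos: [0.4838, -0.2223, 0.259]
tcp_rot: [0.259, 3.131, -0.0]
wrist_force: [1.3, 0.2, 0.8]
width: 0.996
grip_force: 0.0
```

step_arm(targets=[[[0,0,0],[0,0,0],85],[[0,0,0],[0,0,0],85]])

```text
time: 4.05
tool_pos: [0.4843, -0.2218, 0.2587]
tcp_rot: [-0.27, -3.13, -0.001]
wrist_force: [0.0, 0.2, -0.5]
width: 0.993
grip_force: 0.0
```

```bash
cat > look.py <<'E'
from h import *
c=calibration("wrist"); im=save("wrist","w2.png").astype(int)
for d in cut_out("wrist","module_center"):
    m=d["region"]; w=(im[m].min(1)>150).mean()
    print(d["score"],round(w,2),d["extent"])
    if w>.3:
      P=np.array([onz("wrist",x,.016,c)[:2] for x in np.argwhere(m&(im.min(2)>140))],dtype=np.float32); print("body",cv2.minAreaRect(P*1000))
      red=m&(im[:,:,0]>120)&(im[:,:,1]<90)&(im[:,:,2]<90)
      P=np.array([onz("wrist",x,.05,c)[:2] for x in np.argwhere(red)],dtype=np.float32); print("handle",cv2.minAreaRect(P*1000))
for d in cut_out("wrist","console")[:1]:
      P=np.array([onz("wrist",x,.06,c)[:2] for x in np.argwhere(d["region"])],dtype=np.float32)
      print("console",d["extent"],cv2.minAreaRect(P*1000))
for q,z in(("module_center",.025),("console",0),("lane_entry",.045),("lane_pocket",.045)):
    for d in tip_of("wrist",q)[:3]: print(q,np.round(d["at"]),round(d["score"],2),onz("wrist",d["at"],z,c).round(4))
E
python3 look.py; python3 -c "
from h import *
plan([.472,-.258,.15],1.39)"
```

```text
0.89 0.0 [343.5, 0.4, 442.8, 80.7]
0.86 0.74 [243.9, 138.2, 329.4, 200.4]
body ((472.1942443847656, -258.4306945800781), (90.18780517578125, 65.36631774902344), 79.2352523803711)
handle ((469.6243896484375, -256.9306335449219), (11.440442085266113, 41.322784423828125), 80.12786102294922)
0.77 0.0 [117.1, 0.0, 191.3, 76.3]
0.67 0.0 [54.5, 122.2, 113.3, 208.7]
console [413.6, 139.4, 640.0, 301.2] ((586.91845703125, 78.83383178710938), (446.9832763671875, 205.3585662841797), 82.33280181884766)
module_center [173. 285.] 0.96 [ 0.4721 -0.2587  0.025 ]
module_center [ 30. 403.] 0.93 [ 0.3472 -0.118   0.025 ]
module_center [166.  73.] 0.6 [ 0.4074 -0.5354  0.025 ]
console [215. 570.] 0.85 [0.6006 0.1254 0.    ]
lane_entry [234. 534.] 0.93 [0.588  0.0187 0.045 ]
lane_pocket [221. 613.] 0.78 [0.6063 0.1842 0.045 ]
lane_pocket [ 66. 271.] 0.22 [ 0.3675 -0.2499  0.045 ]
pos [ 0.4839 -0.2193  0.2591] F [-0.5 -0.2 -0.2] t 4.4 q6 -1.88
Rtool [[-0.986, 0.167, 0.0], [0.167, 0.986, -0.0], [-0.0, -0.0, -1.0]]
shift mm (tool axes before turn) [  5.3 -40.2 109.1]
tool-y heading 1.403 turn about tool z 0.013
```

View pics/w2.png

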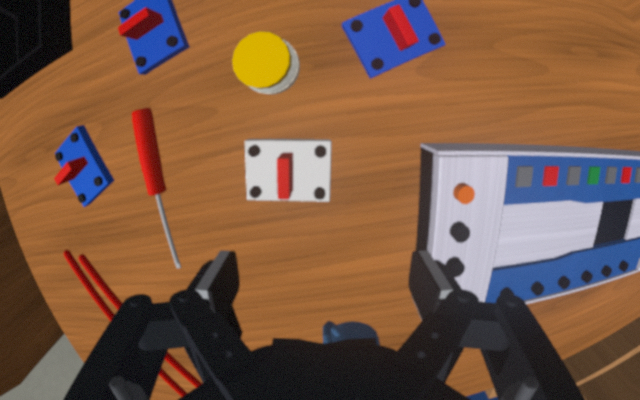

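The white module's body and handle agree in the wrist view at pixel (287, 170): centre about (0.471, -0.258), heading 1.39. I'll go down and grasp it.

step_arm(targets=[[[0,0,0.007],[2,-13.4,26],40],[[0,0,0.007],[2,-13.4,26],40],[[0,0,0],[2,-13.5,26],40],[[0,0,0],[0,0,26],40],[[0,0,0],[0,0,16],40]])

```text
time: 4.82
tool_pos: [0.4697, -0.2582, 0.1365]
tcp_rot: [-0.287, -3.126, -0.002]
wrist_force: [-0.7, 0.3, -0.6]
width: 0.467
grip_force: 0.0
```

step_arm(targets=[[[0,0,0],[0,0,15],40],[[0,0,0],[0,0,14],40],[[0,0,0],[0,0,9],40],[[0,0,0],[0,0,6],40],[[0,0,0],[0,0,0],40]])

```text
time: 5.23
tool_pos: [0.4705, -0.2582, 0.0938]
tcp_rot: [-0.286, -3.127, -0.001]
wrist_force: [0.9, -0.2, -0.2]
width: 0.468
grip_force: 0.0
```

```bash
python3 - <<'E'
from h import *
save("wrist","w3.png"); plan([.4713,-.258,.095],1.389)
E
```

```text
pos [ 0.471  -0.2586  0.0947] F [0.3 0.6 0.4] t 5.28 q6 -1.94
Rtool [[-0.983, 0.181, -0.001], [0.181, 0.983, 0.0], [0.001, 0.0, -1.0]]
shift mm (tool axes before turn) [-0.2  0.6 -0.3]
tool-y heading 1.388 turn about tool z -0.001
```

View pics/w3.png

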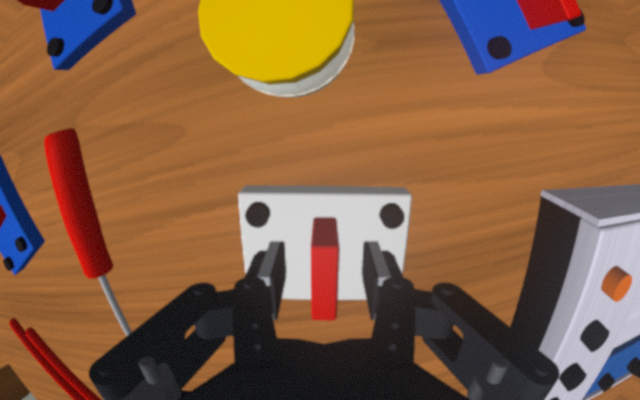

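The red handle at (325, 270) is centred between the pads. I'll close and lift.

step_arm(targets=[[[0,0,0],[0,0,0],8],[[0,0,0],[0,0,0],8],[[0,0,0],[0,0,0],8],[[0,0,0],[0,0,0],8],[[0,0,0],[0,0,0],8]], grip_force=40)

```text
time: 5.7
tool_pos: [0.472, -0.2595, 0.0961]
tcp_rot: [0.287, 3.126, -0.001]
wrist_force: [0.3, 0.5, 5.7]
width: 0.135
grip_force: 40.3
```

step_arm(targets=[[[0,0,0],[0,0,-10],8],[[0,0,0],[0,0,-35],8],[[0,0,0],[0,0,-35],8],[[0,0,0],[0,0,-35],8],[[0,0,0],[0,0,-35],8]])

```text
time: 6.12
tool_pos: [0.47, -0.2584, 0.2458]
tcp_rot: [-0.286, -3.126, -0.001]
wrist_force: [0.7, -0.7, -3.1]
width: 0.129
grip_force: 39.6
```

```bash
python3 - <<'E'
from h import *
s=read_state();print(s["width"],s["grip_force"]);plan([.575,-.06,.25],1.44)
E
```

```text
0.1294495038076869 39.56970155239105
pos [ 0.47   -0.2584  0.2458] F [ 0.7 -0.7 -3.1] t 6.12 q6 -1.94
Rtool [[-0.983, 0.182, -0.002], [0.182, 0.983, 0.001], [0.002, 0.001, -1.0]]
shift mm (tool axes before turn) [-67.2 214.2  -4.2]
tool-y heading 1.388 turn about tool z -0.052
```

step_arm(targets=[[[0,0,-0.01],[-11,36,0],8],[[0,0,-0.01],[-11,36,0],8],[[0,0,-0.01],[-11,36,0],8],[[0,0,-0.01],[-11,36,0],8],[[0,0,-0.01],[-11,36,0],8]])

```text
time: 6.53
tool_pos: [0.5542, -0.0888, 0.2448]
tcp_rot: [-0.209, -3.133, 0.0]
wrist_force: [0.2, -0.2, -2.0]
width: 0.132
grip_force: 39.8
```

step_arm(targets=[[[0,0,0],[-11,36,0],8],[[0,0,0],[0,0,0],8],[[0,0,0],[0,0,0],8]])

```text
time: 6.78
tool_pos: [0.5701, -0.0541, 0.2444]
tcp_rot: [-0.202, -3.133, 0.0]
wrist_force: [0.2, -0.4, -2.0]
width: 0.131
grip_force: 40.2
```

```bash
sed -i 's/w2.png/w4.png/' look.py; python3 look.py; python3 - <<'E'
from h import *
plan([.59,.02,.16],1.44)
E
```

```text
0.94 0.64 [238.6, 183.1, 409.3, 312.1]
body ((632.3624877929688, -62.14894104003906), (178.29879760742188, 122.99669647216797), 82.66398620605469)
handle ((650.9048461914062, -64.90691375732422), (26.604623794555664, 115.42191314697266), 82.70446014404297)
0.92 0.0 [0.0, 90.1, 24.9, 159.6]
0.8 0.0 [191.0, 0.0, 249.9, 26.8]
0.71 0.0 [9.3, 0.0, 73.3, 45.7]
console [236.7, 80.0, 637.7, 287.6] ((597.787353515625, 126.57662963867188), (504.3542785644531, 198.4385986328125), 82.57987213134766)
module_center [254. 324.] 0.89 [ 0.6474 -0.0631  0.025 ]
module_center [ 4. 42.] 0.69 [ 0.2751 -0.3876  0.025 ]
console [180. 481.] 0.8 [0.5956 0.1248 0.    ]
lane_entry [195. 398.] 0.85 [0.586  0.0143 0.045 ]
lane_pocket [194. 537.] 0.66 [0.6049 0.1761 0.045 ]
lane_pocket [180. 479.] 0.43 [0.5817 0.0987 0.045 ]
pos [ 0.5698 -0.0572  0.2448] F [ 0.3  0.1 -2.1] t 7.13 q6 -1.58
Rtool [[-0.991, 0.134, -0.0], [0.134, 0.991, -0.0], [0.0, -0.0, -1.0]]
shift mm (tool axes before turn) [-9.7 79.3 84.8]
tool-y heading 1.436 turn about tool z -0.004
```

View pics/w4.png

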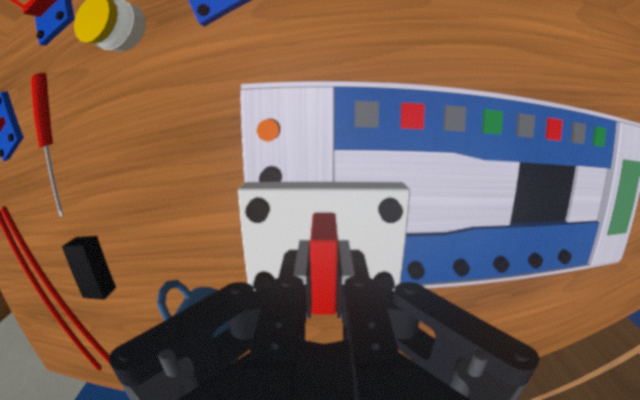

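The module is held. The lane, narrowing and black pocket (512–575, 163–227) are all visible. I'll measure the rail edges and pocket in the console frame.

```bash
cat > lane.py <<'E'
from h import *
import sys
def measure(im,c,O=np.array([.5978,.1266]),h=1.4413):
    im=im.astype(int)
    ey=np.array([np.cos(h),np.sin(h)]); ex=np.array([ey[1],-ey[0]])
    def val(x,y,z):
        w=O+x*ex+y*ey; u=proj("wrist",np.array([*w,z]),c); u=np.round(u).astype(int)
        return im[u[1],u[0]] if 0<=u[0]<640 and 0<=u[1]<400 else np.zeros(3)
    xs=np.arange(-.06,.06,.0005)
    for y in (-.14,-.12,-.1,-.08,0,.02,.12,.14):
        b=np.array([(lambda v:v[2]-v[0]>50)(val(x,y,.052)) for x in xs])
        l=xs[b&(xs<0)]; r=xs[b&(xs>0)]
        print("y",y,"rail edges",l.max() if len(l) else None, r.min() if len(r) else None)
    ys=np.arange(-.02,.14,.0005)
    for x in(-.02,0,.02):
        k=ys[[val(x,y,.043).max()<70 for y in ys]]; print("pocket dark y",(k.min(),k.max(),len(k)) if len(k) else None)
if __name__=="__main__":
    c=calibration("wrist"); measure(read_camera("wrist"),c)
E
python3 lane.py
```

```text
y -0.14 rail edges -0.03999999999999998 None
y -0.12 rail edges -0.03999999999999998 None
y -0.1 rail edges -0.03949999999999998 0.04150000000000009
y -0.08 rail edges -0.04049999999999998 0.04100000000000009
y 0 rail edges -0.034999999999999976 0.03550000000000009
y 0.02 rail edges -0.033499999999999974 0.03500000000000009
y 0.12 rail edges -0.034999999999999976 0.034500000000000086
y 0.14 rail edges -0.034499999999999975 0.03550000000000009
pocket dark y (np.float64(0.021500000000000036), np.float64(0.10600000000000011), 170)
pocket dark y (np.float64(0.021000000000000036), np.float64(0.10600000000000011), 171)
pocket dark y (np.float64(0.021000000000000036), np.float64(0.10650000000000011), 172)
```

Rail edges put the lane axis within 0.5 mm of the console pose I fitted. The pocket spans about y = +0.02 to +0.11. I'll set the module down at console y = -0.11.

step_arm(targets=[[[0,0,-0.005],[-1,25,0],8],[[0,0,0],[-1.5,25,0],8],[[0,0,0],[-1.5,26,0],8],[[0,0,0],[0,0,15],8],[[0,0,0],[0,0,25],8]])

```text
time: 7.6
tool_pos: [0.5869, 0.0196, 0.2084]
tcp_rot: [0.198, 3.127, 0.001]
wrist_force: [0.6, 0.4, -2.2]
width: 0.134
grip_force: 40.5
```

step_arm(targets=[[[0,0,0],[0,0,25],8],[[0,0,0],[0,0,20],8],[[0,0,0],[0,0,9],8],[[0,0,0],[0,0,0],8],[[0,0,0],[0,0,0],8]])

```text
time: 8.02
tool_pos: [0.584, 0.0184, 0.1509]
tcp_rot: [-0.202, -3.135, 0.0]
wrist_force: [0.7, -0.5, -2.3]
width: 0.132
grip_force: 40.4
```

```bash
python3 - <<'E'
from h import *
plan([.584,.0175,.1415],1.4413); save("wrist","w5.png")
E
```

```text
pos [0.584  0.0184 0.1509] F [ 0.7 -0.5 -2.3] t 8.02 q6 -1.45
Rtool [[-0.992, 0.128, -0.001], [0.128, 0.992, -0.0], [0.001, -0.0, -1.0]]
shift mm (tool axes before turn) [-0.1 -0.9  9.4]
tool-y heading 1.442 turn about tool z 0.001
```

View pics/w5.png

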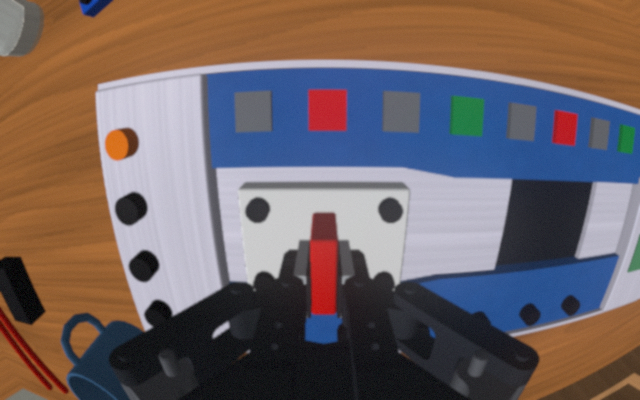

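The module is centred in the lane, between end block and taper. I'll lower it in small steps.

step_arm(targets=[[[0,0,0],[0,0,4],8],[[0,0,0],[0,0,2],8],[[0,0,0],[0,0,1],8],[[0,0,0],[0,0,1],8],[[0,0,0],[0,0,0.5],8]])

```text
time: 8.48
tool_pos: [0.5841, 0.0188, 0.1426]
tcp_rot: [0.201, 3.135, 0.0]
wrist_force: [-0.6, 0.2, -2.2]
width: 0.13
grip_force: 40.5
```

step_arm(targets=[[[0,0,0],[0,0,0.5],8],[[0,0,0],[0,0,0.5],8],[[0,0,0],[0,0,0],8]])

```text
time: 8.73
tool_pos: [0.5839, 0.0188, 0.1413]
tcp_rot: [-0.201, -3.135, 0.0]
wrist_force: [0.0, -0.5, -2.3]
width: 0.126
grip_force: 40.5
```

```bash
python3 lane.py; python3 - <<'E'
from h import *
plan([.584,.0175,.1415],1.4413)
E
```

```text
y -0.14 rail edges -0.03949999999999998 None
y -0.12 rail edges -0.03999999999999998 0.05950000000000011
y -0.1 rail edges -0.03999999999999998 0.055000000000000104
y -0.08 rail edges -0.03999999999999998 None
y 0 rail edges -0.034499999999999975 0.03550000000000009
y 0.02 rail edges -0.033999999999999975 0.03500000000000009
y 0.12 rail edges -0.034999999999999976 0.034500000000000086
y 0.14 rail edges -0.034499999999999975 0.03500000000000009
pocket dark y (np.float64(0.020500000000000036), np.float64(0.10550000000000011), 171)
pocket dark y (np.float64(0.021000000000000036), np.float64(0.10650000000000011), 172)
pocket dark y (np.float64(0.021000000000000036), np.float64(0.10650000000000011), 172)
pos [0.584  0.0188 0.1413] F [-1.4  0.4 -2.5] t 8.78 q6 -1.45
Rtool [[-0.992, 0.127, -0.0], [0.127, 0.992, -0.0], [0.0, -0.0, -1.0]]
shift mm (tool axes before turn) [-0.2 -1.3 -0.2]
tool-y heading 1.443 turn about tool z 0.002
```

step_arm(targets=[[[0,0,0],[0,0,0.5],8],[[0,0,0],[0,0,0.5],8],[[0,0,0],[0,0,0],8]])

```text
time: 9.03
tool_pos: [0.584, 0.0188, 0.1411]
tcp_rot: [-0.201, -3.135, -0.0]
wrist_force: [-3.8, 0.6, 4.1]
width: 0.136
grip_force: 41.4
```

step_arm(targets=[[[0,0,0],[0,0,0.5],8],[[0,0,0],[0,0,0.5],8],[[0,0,0],[0,0,0],8]])

```text
time: 9.28
tool_pos: [0.584, 0.0188, 0.1411]
tcp_rot: [-0.201, -3.135, 0.0]
wrist_force: [-6.2, -0.2, 11.0]
width: 0.128
grip_force: 42.4
```

Contact made, firmer than needed. I'll ease up, open the fingers slightly so the module rests free, then push with the trailing finger.

step_arm(targets=[[[0,0,0],[0,0,-0.7],8],[[0,0,0],[0,0,-0.4],8],[[0,0,0],[0,0,0],8]])

```text
time: 9.53
tool_pos: [0.5841, 0.0188, 0.1411]
tcp_rot: [0.201, 3.135, 0.0]
wrist_force: [-3.9, -0.3, 5.5]
width: 0.134
grip_force: 41.7
```

step_arm(targets=[[[0,0,0],[0,0,0],20],[[0,0,0],[0,0,0],20],[[0,0,0],[0,0,0],20],[[0,0,0],[0,0,0],20],[[0,0,0],[0,0,0],20]])

```text
time: 9.95
tool_pos: [0.5841, 0.0188, 0.1403]
tcp_rot: [0.201, 3.135, -0.0]
wrist_force: [0.3, 0.5, 0.2]
width: 0.23
grip_force: 0.0
```

```bash
python3 - <<'E'
from h import *
plan([.584,.0175,.1415],1.4413); im=save("wrist","w6.png")
E
```

```text
pos [0.5841 0.0188 0.1403] F [0.3 0.5 0.2] t 9.95 q6 -1.45
Rtool [[-0.992, 0.127, 0.0], [0.127, 0.992, -0.0], [-0.0, -0.0, -1.0]]
shift mm (tool axes before turn) [-0.1 -1.3 -1.2]
tool-y heading 1.443 turn about tool z 0.002
```

View pics/w6.png

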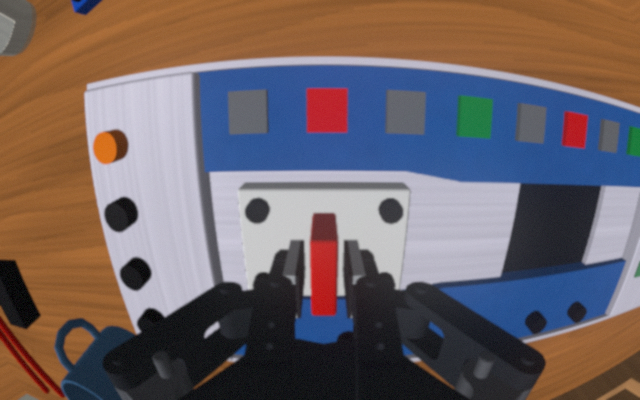

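The module sits flat in the lane with free gaps either side of the handle. I'll push along the lane.

step_arm(targets=[[[0,0,0.002],[0,0,3],20],[[0,0,0],[0,2,0],20],[[0,0,0],[0,2,0],20],[[0,0,0],[0,2,0],20],[[0,0,0],[0,2,0],20]])

```text
time: 10.42
tool_pos: [0.5849, 0.0268, 0.1372]
tcp_rot: [-0.203, -3.134, 0.001]
wrist_force: [-0.5, -2.0, -0.4]
width: 0.233
grip_force: 0.6
```

step_arm(targets=[[[0,0,0],[0,4,0],20],[[0,0,0],[0,5,0],20],[[0,0,0],[0,5,0],20],[[0,0,0],[0,5,0],20],[[0,0,0],[0,5,0],20]])

```text
time: 10.83
tool_pos: [0.5882, 0.0512, 0.1375]
tcp_rot: [0.203, 3.135, 0.0]
wrist_force: [-0.3, -1.4, -0.4]
width: 0.233
grip_force: 0.6
```

step_arm(targets=[[[0,0,0],[0,5,0],20],[[0,0,0],[0,5,0],20],[[0,0,0],[0,5,0],20],[[0,0,0],[0,5,0],20],[[0,0,0],[0,5,0],20]])

```text
time: 11.25
tool_pos: [0.5914, 0.0758, 0.1375]
tcp_rot: [-0.204, -3.135, 0.0]
wrist_force: [-0.2, -1.0, -1.7]
width: 0.234
grip_force: 0.6
```

step_arm(targets=[[[0,0,0],[0,4,0],20],[[0,0,0],[0,4,0],20],[[0,0,0],[0,4,0],20],[[0,0,0],[0,4,0],20],[[0,0,0],[0,4,0],20]])

```text
time: 11.67
tool_pos: [0.594, 0.0955, 0.1375]
tcp_rot: [-0.204, -3.135, 0.0]
wrist_force: [-1.0, -1.2, 0.4]
width: 0.236
grip_force: 0.7
```

```bash
python3 - <<'E'
from h import *
p=read_state()["tool_pos"][:2]-[.5978,.1266];ey=np.array([np.cos(1.4413),np.sin(1.4413)])
print("console y",p@ey,"x",p@[ey[1],-ey[0]])
plan([.584,.0175,.1415],1.4413); im=save("wrist","w7.png")
E
```

```text
console y -0.031369481013221914 x 0.0002693104305363963
pos [0.594  0.0955 0.1375] F [-1.  -1.2  0.4] t 11.67 q6 -1.32
Rtool [[-0.992, 0.13, -0.0], [0.13, 0.992, -0.0], [0.0, -0.0, -1.0]]
shift mm (tool axes before turn) [ -0.2 -78.6  -4. ]
tool-y heading 1.441 turn about tool z -0.0
```

View pics/w7.png

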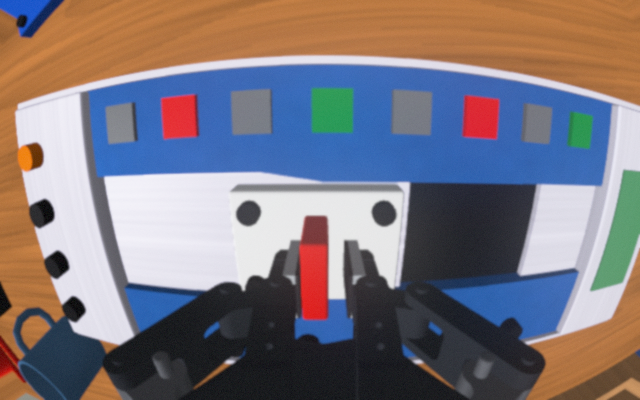

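Straight and entering the narrow part, nose at the pocket edge (405, 230). I'll keep going.

step_arm(targets=[[[0,0,0],[0,4,0],20],[[0,0,0],[0,4,0],20],[[0,0,0],[0,4,0],20],[[0,0,0],[0,4,0],20],[[0,0,0],[0,4,0],20]])

```text
time: 12.13
tool_pos: [0.5967, 0.1153, 0.1375]
tcp_rot: [0.204, 3.135, -0.0]
wrist_force: [-0.3, -1.7, 1.0]
width: 0.234
grip_force: 1.0
```

step_arm(targets=[[[0,0,0],[0,4,0],20],[[0,0,0],[0,4,0],20],[[0,0,0],[0,4,0],20],[[0,0,0],[0,4,0],20],[[0,0,0],[0,4,0],20]])

```text
time: 12.55
tool_pos: [0.5993, 0.135, 0.1378]
tcp_rot: [0.203, 3.135, -0.001]
wrist_force: [-0.7, -5.1, 4.1]
width: 0.229
grip_force: 2.3
```

step_arm(targets=[[[0,0,0],[0,4,0],20],[[0,0,0],[0,4,0],20],[[0,0,0],[0,4,0],20],[[0,0,0],[0,4,0],20],[[0,0,0],[0,4,0],20]])

```text
time: 12.97
tool_pos: [0.6014, 0.1552, 0.137]
tcp_rot: [-0.204, -3.134, -0.0]
wrist_force: [0.2, -0.9, -0.9]
width: 0.237
grip_force: 0.5
```

step_arm(targets=[[[0,0,0],[0,3,0],20],[[0,0,0],[0,3,0],20],[[0,0,0],[0,3,0],20],[[0,0,0],[0,3,0],20],[[0,0,0],[0,3,0],20]])

```text
time: 13.38
tool_pos: [0.6037, 0.1698, 0.1374]
tcp_rot: [-0.204, -3.135, 0.0]
wrist_force: [0.7, -1.3, -0.5]
width: 0.237
grip_force: 0.6
```

step_arm(targets=[[[0,0,0],[0,2,0],20],[[0,0,0],[0,2,0],20],[[0,0,0],[0,2,0],20],[[0,0,0],[0,1,0],20],[[0,0,0],[0,1,0],20]])

```text
time: 13.8
tool_pos: [0.6047, 0.1775, 0.1375]
tcp_rot: [-0.204, -3.135, 0.0]
wrist_force: [-0.5, -0.6, -1.2]
width: 0.236
grip_force: 0.5
```

```bash
cat > chk.py <<'E'
from h import *
import sys
p=read_state()["tool_pos"][:2]-[.5978,.1266];ey=np.array([np.cos(1.4413),np.sin(1.4413)])
print("console y",p@ey,"x",p@[ey[1],-ey[0]])
plan([.584,.0175,.1415],1.4413); im=save("wrist",sys.argv[1])
E
python3 chk.py w8.png
```

```text
console y 0.05139366410557497 x 0.00030120659875851476
pos [0.6047 0.1775 0.1375] F [-0.5 -0.6 -1.2] t 13.8 q6 -1.19
Rtool [[-0.992, 0.129, -0.0], [0.129, 0.992, -0.0], [0.0, -0.0, -1.0]]
shift mm (tool axes before turn) [  -0.2 -161.4   -4. ]
tool-y heading 1.441 turn about tool z -0.0
```

View pics/w8.png

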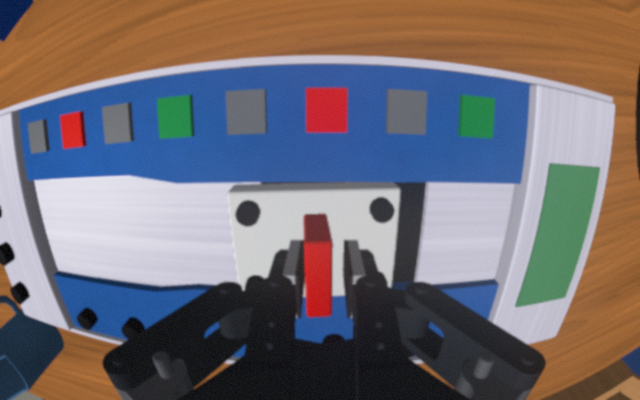

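About 13 mm of black pocket is left ahead of the nose (400–424). I'll advance slowly and watch the force.

step_arm(targets=[[[0,0,0],[0,2,0],20],[[0,0,0],[0,2,0],20],[[0,0,0],[0,2,0],20],[[0,0,0],[0,2,0],20],[[0,0,0],[0,1.5,0],20]])

```text
time: 14.27
tool_pos: [0.606, 0.1871, 0.1375]
tcp_rot: [0.204, 3.135, 0.0]
wrist_force: [-0.3, -0.7, -0.5]
width: 0.233
grip_force: 0.6
```

step_arm(targets=[[[0,0,0],[0,1,0],20],[[0,0,0],[0,0.7,0],20],[[0,0,0],[0,0.5,0],20],[[0,0,0],[0,0.5,0],20],[[0,0,0],[0,0,0],20]])

```text
time: 14.68
tool_pos: [0.6063, 0.1896, 0.1375]
tcp_rot: [-0.204, -3.135, -0.0]
wrist_force: [-0.4, -1.2, -0.2]
width: 0.233
grip_force: 0.4
```

```bash
python3 chk.py w9.png
```

```text
console y 0.06357594672583765 x 0.0002780709945589998
pos [0.6063 0.1896 0.1375] F [-0.4 -1.2 -0.2] t 14.68 q6 -1.18
Rtool [[-0.992, 0.129, -0.0], [0.129, 0.992, 0.0], [0.0, 0.0, -1.0]]
shift mm (tool axes before turn) [  -0.2 -173.5   -4. ]
tool-y heading 1.441 turn about tool z -0.0
```

View pics/w9.png

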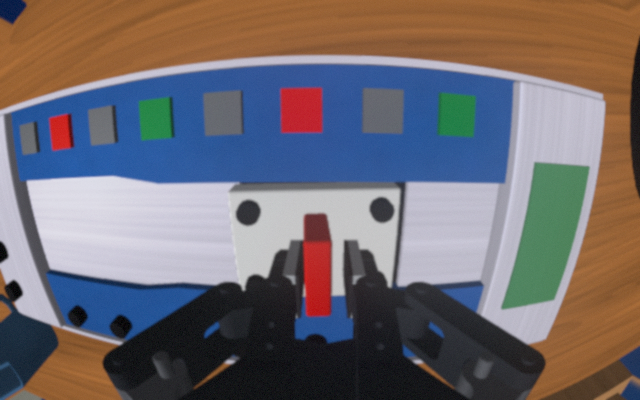

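Only a sliver of black is left ahead of the nose (402), so a few more half-millimetre steps.

step_arm(targets=[[[0,0,0],[0,0.5,0],20],[[0,0,0],[0,0.5,0],20],[[0,0,0],[0,0.5,0],20],[[0,0,0],[0,0.5,0],20],[[0,0,0],[0,0,0],20]])

```text
time: 15.15
tool_pos: [0.6066, 0.1916, 0.1375]
tcp_rot: [0.204, 3.135, 0.0]
wrist_force: [-0.4, -0.1, -1.2]
width: 0.231
grip_force: 0.5
```

step_arm(targets=[[[0,0,0],[0,0.5,0],20],[[0,0,0],[0,0.5,0],20],[[0,0,0],[0,0,0],20]])

```text
time: 15.4
tool_pos: [0.6067, 0.1926, 0.1375]
tcp_rot: [0.204, 3.135, 0.0]
wrist_force: [0.3, -0.8, -0.4]
width: 0.234
grip_force: 0.4
```

step_arm(targets=[[[0,0,0],[0,0.5,0],20],[[0,0,0],[0,0.5,0],20],[[0,0,0],[0,0,0],20]])

```text
time: 15.65
tool_pos: [0.6068, 0.1936, 0.1375]
tcp_rot: [-0.204, -3.135, -0.0]
wrist_force: [-0.5, -0.6, -0.7]
width: 0.235
grip_force: 0.5
```

step_arm(targets=[[[0,0,0],[0,0.5,0],20],[[0,0,0],[0,0.5,0],20],[[0,0,0],[0,0,0],20]])

```text
time: 15.9
tool_pos: [0.607, 0.1946, 0.1375]
tcp_rot: [0.204, 3.135, 0.0]
wrist_force: [-0.4, -0.7, -0.7]
width: 0.232
grip_force: 0.5
```

```bash
cat > z.py <<'E'
# Estimate module position by matching white top in side/scene views: expected module_center pixel for home vs deck height
from h import *
ey=np.array([np.cos(1.4413),np.sin(1.4413)]);ex=np.array([ey[1],-ey[0]]);O=np.array([.5978,.1266])
c=calibration("wrist")
im=read_camera("wrist").astype(int)
def mask(y,z):
    P=[[*(O+a*ex+(y+b)*ey),z] for a,b in((-.0325,-.045),(-.0325,.045))]
    return [np.round(proj("wrist",np.array(p),c),1).tolist() for p in P]
for z in(.056,.061): print(z,[ (y,mask(y,z)) for y in(.060,.063,.066)])
# deck-to-body boundaries on line x=-0.02 (columns)
for x in(-.025,-.015):
    g=[];ys=np.arange(0,.13,.001)
    for y in ys:
        u=np.round(proj("wrist",np.array([*(O+x*ex+y*ey),.056]),c)).astype(int); g.append(int(im[u[1],u[0]].mean()))
    print(x,g)
E
python3 z.py
```

```text
0.056 [(0.06, [[221.8, 187.0], [393.1, 186.7]]), (0.063, [[227.1, 186.9], [398.6, 186.8]]), (0.066, [[232.5, 186.9], [404.2, 186.8]])]
0.061 [(0.06, [[218.9, 189.5], [395.2, 189.4]]), (0.063, [[224.3, 189.5], [400.9, 189.4]]), (0.066, [[229.8, 189.5], [406.6, 189.4]])]
-0.025 [206, 208, 208, 207, 207, 207, 206, 204, 206, 207, 206, 205, 205, 207, 206, 204, 204, 206, 204, 205, 200, 205, 204, 200, 201, 191, 133, 101, 52, 49, 47, 51, 47, 54, 71, 135, 192, 201, 202, 201, 200, 202, 201, 199, 201, 202, 202, 199, 199, 200, 200, 201, 200, 200, 198, 198, 200, 198, 200, 200, 199, 200, 200, 201, 201, 200, 199, 199, 199, 201, 199, 199, 199, 199, 199, 201, 199, 199, 200, 200, 200, 199, 201, 199, 200, 199, 199, 200, 199, 199, 198, 201, 197, 191, 164, 102, 80, 56, 53, 53, 56, 55, 69, 92, 160, 195, 198, 201, 197, 184, 168, 189, 191, 191, 192, 189, 191, 190, 189, 190, 190, 191, 192, 190, 191, 189, 190, 188, 190, 192]
-0.015 [204, 201, 201, 200, 200, 200, 200, 199, 202, 198, 199, 198, 198, 200, 197, 199, 198, 198, 198, 195, 194, 204, 204, 194, 144, 109, 67, 54, 51, 51, 55, 54, 57, 101, 137, 192, 200, 202, 202, 200, 201, 203, 199, 201, 201, 199, 201, 202, 202, 202, 199, 199, 200, 199, 200, 200, 200, 199, 171, 95, 66, 66, 66, 67, 68, 67, 68, 69, 68, 67, 85, 160, 188, 198, 198, 199, 200, 201, 199, 201, 198, 201, 200, 200, 201, 199, 199, 200, 200, 200, 199, 199, 198, 199, 195, 159, 123, 70, 59, 60, 60, 59, 62, 63, 76, 130, 188, 196, 200, 178, 182, 195, 194, 193, 194, 193, 196, 193, 195, 194, 196, 195, 198, 195, 194, 196, 195, 195, 193, 195]
```

step_arm(targets=[[[0,0,0],[0,0.5,0],20],[[0,0,0],[0,0.5,0],20],[[0,0,0],[0,0,0],20]])

```text
time: 16.2
tool_pos: [0.6071, 0.1954, 0.1375]
tcp_rot: [0.203, 3.135, -0.0]
wrist_force: [-0.4, -1.6, -0.9]
width: 0.236
grip_force: 0.9
```

step_arm(targets=[[[0,0,0],[0,0.5,0],20],[[0,0,0],[0,0,0],20]])

```text
time: 16.37
tool_pos: [0.6072, 0.1956, 0.1376]
tcp_rot: [-0.203, -3.135, 0.001]
wrist_force: [-0.7, -4.1, 1.1]
width: 0.233
grip_force: 2.0
```

The force rose to 4 N with the tool stalled, so it has met the far wall. I'll back off, open, lift clear, and check.

step_arm(targets=[[[0,0,0],[0,-2,0],20],[[0,0,0],[0,-2,0],30],[[0,0,0],[0,0,0],40],[[0,0,0],[0,0,0],40],[[0,0,0],[0,0,0],40]])

```text
time: 16.78
tool_pos: [0.6067, 0.1922, 0.1376]
tcp_rot: [0.204, 3.135, 0.001]
wrist_force: [0.3, -0.3, -0.6]
width: 0.467
grip_force: 0.0
```

step_arm(targets=[[[0,0,0],[0,0,-10],40],[[0,0,0],[0,0,-25],40],[[0,0,0],[0,0,-35],40],[[0,0,0],[0,0,-35],40],[[0,0,0],[0,0,-30],40]])

```text
time: 17.2
tool_pos: [0.6069, 0.1922, 0.2756]
tcp_rot: [0.204, 3.133, 0.001]
wrist_force: [0.5, 0.1, -0.2]
width: 0.47
grip_force: 0.0
```

step_arm(targets=[[[0,0,0],[0,0,-10],40],[[0,0,0],[0,0,0],40],[[0,0,0],[0,0,0],40]])

```text
time: 17.45
tool_pos: [0.6066, 0.1921, 0.2829]
tcp_rot: [0.204, 3.134, 0.001]
wrist_force: [-0.7, 0.2, -0.8]
width: 0.473
grip_force: 0.0
```

```bash
cat > fin.py <<'E'
from h import *
from scipy.optimize import least_squares
ey=np.array([np.cos(1.4413),np.sin(1.4413)]);ex=np.array([ey[1],-ey[0]]);O=np.array([.5978,.1266])
A=[]
for cam in("scene","side","wrist"):
    c=calibration(cam); im=save(cam,"f_%s.png"%cam)
    for d in tip_of(cam,"module_center"):
        p=onz(cam,d["at"],.065,c)[:2]-O
        if abs(p@ey-.065)<.05 and abs(p@ex)<.04: print(cam,"module console y,x",p@ey,p@ex,d["score"])
    for d in tip_of(cam,"console")[:1]: print(cam,"console",onz(cam,d["at"],0,c))
    if cam=="wrist":
        e=proj(cam,np.array([*(O+.066*ey),.06]),c).astype(int)
        crop=im[max(e[1]-100,0):e[1]+100,max(e[0]-130,0):e[0]+130]
        cv2.imwrite("pics/crop.png",cv2.resize(crop[:,:,::-1],None,fx=3,fy=3,interpolation=cv2.INTER_CUBIC))
    if cam=="side":
        e=proj(cam,np.array([*(O+.066*ey),.06]),c).astype(int)
        sc=im[e[1]-40:e[1]+40,e[0]-50:e[0]+50]; sc=cv2.resize(sc[:,:,::-1],None,fx=6,fy=6,interpolation=cv2.INTER_CUBIC); cv2.imwrite("pics/side_crop.png",sc)
a=cv2.imread("pics/crop.png");b=cv2.imread("pics/side_crop.png");s=cv2.resize(b,(400,320))
k=cv2.resize(a,(400,int(400*a.shape[0]/a.shape[1]))); h=max(k.shape[0],320)
o=np.zeros((h,800,3),np.uint8);o[:k.shape[0],:400]=k;o[:320,400:]=s;cv2.imwrite("pics/both.png",o)
print(read_state()["tool_pos"],read_state()["wrist_force"])
E
python3 fin.py
```

```text
scene module console y,x 0.07019697931443308 -0.0006331023161321966 0.67
scene console [0.58943723 0.14032184 0.        ]
side module console y,x 0.08207246615663662 -0.0007594922571642096 0.57
side console [0.60451959 0.1302202  0.        ]
wrist module console y,x 0.06495744098155821 0.0034719331508782287 0.64
wrist console [0.5973867  0.12276281 0.        ]
[0.60635777 0.1919128  0.28143631] [-0.30199676 -0.39904909  0.66434148]
```

View pics/both.png

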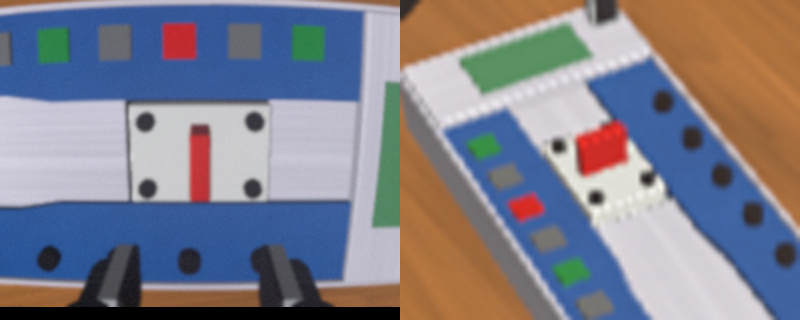

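The module fills the pocket squarely, with the black clearance gap showing behind its tail at crop (128, 150). Its nose is against the far wall and the gripper is clear, so I'm handing it in.

```bash
python3 -c "
from workcell import *
print(finish_job())"
```

```text
the job is handed in; nothing more can be done
None
```

The white module was slid along the deck into the pocket until it met the far wall, then released, and the job is handed in; the last pictures show it seated, but no verdict came back and I did not measure its height or tilt.

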